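Bring the clip carriage to rest at the riveting jig

ROBOT

A 7-joint arm with a two-finger parallel gripper is mounted at the origin on the work surface. World frame = base frame: x ahead of the robot, y to its left, z up, the work surface at z = 0. Lengths are in m, angles in rad, forces in N, time in s.
With the tool pointing down it reaches from about 0.4 to 0.85 m from the base axis. Payload 10.4 kg.
Tool frame: the origin (TCP) lies between the finger pads; the fingertips stand 19 mm ahead of it and the grasp point (between the pads) is the TCP (manip.tips_ahead is the distance from the TCP to the fingertips, in m); z points along the fingers, y is the line along which they close (so a half turn about z gives the same grasp; the last joint's range is limited). The gripper opens to 85 mm and grips with 20 to 120 N. Pads are 22 mm wide; open, the fingers measure 114 mm over their backs; the gripper's body (76 mm by 85 mm) begins 54 mm behind the grasp point. The pads swing forward as they close: fully open they stand 13 mm farther back than shut.
Start: joints at [1.106, 0.332, -0.065, 1.46, 0.022, 1.35, -0.088], TCP at [0.267, -0.565, 0.25] pointing down, gripper open.
Joint ranges: [-2.6, 2.6], [-0.5, 2.12], [-1.47, 1.34], [0.16, 2.42], [-1.27, 4.41], [0.06, 2.06], [-2.6, 2.6]. Speed limits (rad/s): [2.22, 2.22, 2.79, 2.79, 3.14, 3.14, 3.14].

INTERFACE

Orientations are given as a unit quaternion [x, y, z, w].
In Python, from workcell import manip, viewer gives the robot as it stands.
- The arm moves only by the tool arm_command, never from a script. Its argument "series" is text: rows parted by semicolons, each of 5 numbers parted by spaces: the closure, from 0 (fully open) to 1 (shut), then the shift along the tool's x, y, z normalised to -1 to 1, where 1 is 0.4 m, then the turn about the tool's z normalised to -1 to 1, where 1 is 180 degrees. In form: jaw tx ty tz spin; .... A call has exactly 10 rows; each row shifts and turns the commanded pose from where the row before left it, along the tool's axes as they then stand; what a row does not reach is not made up. A row lasts 1/8 s, in which the tool goes at most 62.5 mm and 10.7 degrees, less where a joint would pass 70% of its speed; a pose out of reach is approached as far as the arm can. A call with a number of a shift or a turn outside -1 to 1 is refused whole. A call with a gripper value outside its range is refused whole. The fingers move at their own pace and stop on an object; "newtons" is the grip in N (left out, the last holds). Time passes only in rows, so rows that do not move let the fingers close, or fill a call up. It gives the time, the measured TCP pose, the force, the opening and the grip force at its end, in the units of the state.
- manip.get_obs(): the state, without advancing time (a new reading comes with each control period).
- viewer.camera(name): name is "scene" or "side" or "wrist"; returns a dict with "pixels" (420x560x3 uint8, red, green, blue), "intrinsics" (3x3 intrinsics, pixels), "D" ([k1, k2, p1, p2, k3] as OpenCV has them; the pictures are not rectified), "extrinsics" (4x4, takes a point from world to camera coordinates). Camera axes: x right, y up, looking along -z (the intrinsics and any distortion apply to the point x, -y, -z); pixel columns grow to the right and rows downward; lengths in m; the calibration is good to about 2 mm. A picture is of the moment at which its call begins. There is no depth.
- manip.hand_in(): hands the job in; it is judged then, once.
The state is a dict: "clock": time; "joint_pos": joint angles; "joint_velocities": joint speeds; "tau": joint torques, N m; "position": TCP position; "ee_rot": TCP orientation; "ft_force": force on the tool from outside, world axes, zero at the start; "torque": the same for the moment, N m; "grip_width": opening from 0.0 (shut) to 1.0 (fully open); "grasp_force": force on a finger pad.
Only numpy, scipy, OpenCV 4.12 (cv2) and the standard library are available. Lean on these libraries where they do the work, as an engineer would, in place of code of your own. Each camera call takes 0.05 s, during which the arm holds its last target. There are 200 camera calls.

TASK

Bring the heavy, free-running carriage of clips along its rail so that it comes to rest with its pointer at the riveting jig's tongue, and leave it standing there, released. Move and brake it only by its two sprung buffers inside the hand bay, without touching its deck or clip boxes; it must not strike the end stop just past the mark. Leave the things standing around it alone; the job should take no more than 22 seconds.

Things in the scene. Friction and masses are not known exactly. Their poses are not given: they have to be found in the camera images.
- rail: Fixed twin-bar linear rail, level, 940 x 130 mm, crossing the table ahead of the robot. Origin on the table under its middle; its y axis is the direction of travel (towards jig and stop; world +y turned by up to 0.1 rad), z up.
- carriage (a joint): Carriage travel along the rail's +y, m (start end 0, limit 0.46). Moving mass 3.0 kg nominal (0.75 to 1.3 times that); ball-bearing drag only 0.015 N plus 0.02 N per m/s, so from 50 mm/s it coasts over 200 mm, from 10 mm/s about 10 mm. Aluminium deck 150 x 460 mm, a steel clip box at each end, an open hand bay 200 mm long between their buffers. Starts at rest.
- pointer (a point): Point on the carriage: middle of the hand bay, on the rail's centreline, at deck-top height (48 mm). A dark fin on the deck's +x edge (79 mm off) shows the same position. Axes parallel to the rail's. Not to be touched: the deck and the clip boxes (140 x 70 mm, middles 195 mm before and behind the pointer, 48 to 128 mm high, clips to 145 mm).
- mark (a point): Where the pointer must come to rest: on the rail's centreline, 48 mm high, level along the rail with the steel tongue that sticks out of the riveting jig towards the carriage's far edge. Axes parallel to the rail's.
- jig: Fixed riveting jig: dark steel block with two upright pins (87 mm tall) on the far side of the rail, its tongue (the mark), and a bar to the end stop that stands across the rail. Origin on the table under the mark; axes parallel to the rail's. The carriage strikes the stop when the pointer is 50 mm past the mark (+y).
- front_face (a point): Centre of the front buffer's flat face, 86 mm high, at the bay's +y end, looking to -y: push it to +y to drive the carriage. Black block 120 mm wide, 56 to 116 mm high, 0.1 kg; relaxed, its face is 100 mm from the pointer. It telescopes into its box on a nearly undamped 20 N/m spring, no preload, 50 mm stroke, then solid.
- rear_face (a point): Centre of the rear buffer's flat face, 86 mm high, at the bay's -y end, looking to +y: push it to -y to brake the carriage or send it back. Otherwise like the front buffer (relaxed 100 mm from the pointer, 20 N/m, 50 mm stroke). A fingertip just stopped in the carriage's way makes it bounce back.
- clip_bowl: Bystander: clear plastic bowl, 100 mm wide, 50 mm tall, left of the robot's front, short of the rail. Leave it alone. Origin on its underside.
- screwdriver: Bystander: screwdriver lying right of the robot's front, short of the rail. Leave it alone. Origin on its underside.
- tin: Bystander: food tin, 70 mm wide, 80 mm tall, just beyond the rail's right half. Leave it alone. Origin on its underside.

How it is judged:
On the way, in this order (a step that is already met when the one before it is completed fails the run):
1. the carriage is driven on along the rail: it is within 80 mm of the mark (y of pointer in the frame of mark above -0.08 m).
2. the carriage stands still at the mark, within 15 mm and slower than 15 mm/s, for 1 s (y of pointer in the frame of mark between -0.015 and 0.015 m and velocity of joint carriage between -0.015 and 0.015 m/s), for 1 s.
At the end, for the whole second after the job is handed in: The carriage's pointer is within 15 mm of the mark along the rail, moving slower than 10 mm/s, touched by nothing (y of pointer in the frame of mark between -0.015 and 0.015 m and velocity of joint carriage between -0.01 and 0.01 m/s).
It fails at once if the carriage strikes the end stop (pointer 48 mm or more past the mark) (y of pointer in the frame of mark above 0.048 m).
It fails at once if the robot presses on the carriage's deck or clip boxes (more than 1.5 N) (contact force between any of the fingers, the arm and carriage_c0 above 1.5 N or contact force between any of the fingers, the arm and carriage_c1 above 1.5 N or contact force between any of the fingers, the arm and carriage_c2 above 1.5 N or contact force between any of the fingers, the arm and carriage_c3 above 1.5 N or contact force between any of the fingers, the arm and carriage_c4 above 1.5 N or contact force between any of the fingers, the arm and carriage_c5 above 1.5 N or contact force between any of the fingers, the arm and carriage_c6 above 1.5 N or contact force between any of the fingers, the arm and carriage_c7 above 1.5 N).
It fails at once if a bystander is moved by more than 30 mm (distance of any of clip_bowl, screwdriver, tin from where it was at the start of the episode above 0.03 m).
It also fails if it takes over 35 s, if anything falls off the work surface, if the arm or the gripper's body presses on something with over 40 N, if the wrist force passes 120 N, or if a joint passes its speed limit or range.

## Working session

There is one attempt and no reset: what is moved stays moved. The work goes in short steps, Python scripts to look and compute and a tool call to move; the robot and the scene stay as the last step left them, time stands still between calls to the robot, and variables do not carry over. Pictures are saved under pics/ and viewed, at most 10 in all, crops included, and the job is handed in when it is done.

Besides the shell and the picture viewer there is one more tool, called after "Call:" as name(argument=value, ...), one argument or row to a line, values as JSON. arm_command: Moves the arm, as the interface text tells. Scaled input: -1 to 1 covers 0.4 m each way for a shift and 180 degrees each way for a turn. Its arguments: {"type":"object","properties":{"series":{"type":"string"},"newtons":{"type":"number"}},"required":["series"]}

```bash
mkdir -p pics
cat > h.py <<'E'
import numpy as np,cv2
from workcell import manip,viewer
def save(n,f):
    c=viewer.camera(n); cv2.imwrite(f'pics/{f}.png',c['pixels'][:,:,::-1]); np.savez(f'pics/{f}.npz',**{k:np.array(c[k]) for k in('intrinsics','D','extrinsics')}); return c
def ray(f,px):
    c=np.load(f'pics/{f}.npz'); u=cv2.undistortPoints(np.array([[px]],float),c['intrinsics'],c['D'])[0,0]
    E=c['extrinsics']; d=E[:3,:3].T@np.array([u[0],-u[1],-1]); o=-E[:3,:3].T@E[:3,3]; return o,d/np.linalg.norm(d)
def atz(f,px,z):
    o,d=ray(f,px); return o+d*(z-o[2])/d[2]
def tri(*fp):
    A=0;b=0
    for f,p in fp:
        o,d=ray(f,p); M=np.eye(3)-np.outer(d,d); A=A+M;b=b+M@o
    return np.linalg.solve(A,b)
E
python3 - <<'E'
from h import *
for n in('scene','side','wrist'): save(n,n+'0')
a=[cv2.imread(f'pics/{n}0.png') for n in('scene','side','wrist')]
o=manip.get_obs(); print(o)
E
```

```text
{'clock': 0.15, 'joint_pos': array([ 1.10640833,  0.33267348, -0.06466193,  1.46072139,  0.02156634,
        1.34990474, -0.08851281]), 'joint_velocities': array([-6.12174172e-04, -1.23161253e-04,  5.12175800e-04, -1.34268797e-03,
        6.65682603e-04, -4.87492268e-04,  6.09075164e-05]), 'tau': array([ 1.61651977e-03, -6.25826454e+01,  4.89948434e-02, -3.91856110e+01,
        1.59548671e-02,  7.45670521e-03, -5.09017536e-05]), 'position': array([ 0.26710462, -0.56476774,  0.24974473]), 'ee_rot': array([ 9.75706202e-01,  2.19082519e-01, -1.22501987e-04, -4.91796979e-04]), 'ft_force': array([-0.75200887, -0.49848454, -0.50275462]), 'torque': array([ 0.00222906, -0.04820162,  0.00472261]), 'grasp_force': 0.0, 'grip_width': 1.0016019792041697}
```

View pics/scene0.png

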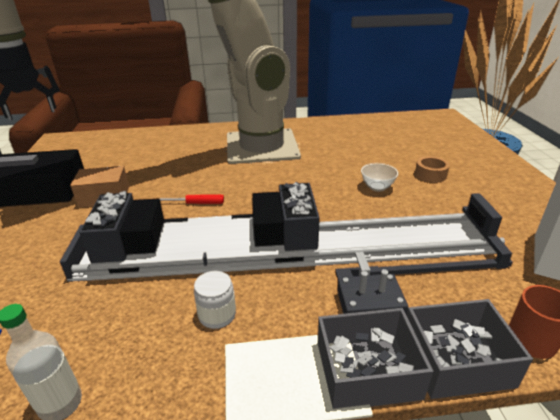

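View pics/side0.png

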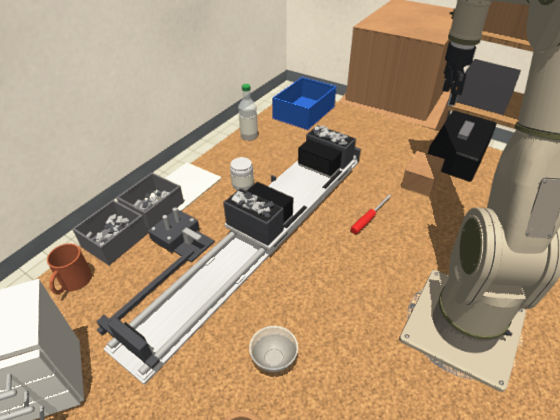

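The scene view faces the robot, with +y to the right. The fin is near (205,258), the tongue near (362,260), the stop near (485,220), and the bay lies between the black buffers at x≈160 and x≈253. In the side view the tongue is near (200,243).

Run:
```python
from h import *
s=cv2.imread('pics/scene0.png'); d=cv2.imread('pics/side0.png')
R=lambda im,x,y,w,h,k:cv2.resize(im[y:y+h,x:x+w],None,fx=k,fy=k,interpolation=cv2.INTER_CUBIC)
c=np.zeros((600,800,3),np.uint8)
a=R(s,80,180,160,100,2.5*1);c[:250,:400]=a
a=R(s,240,180,160,120,2.5);c[:300,400:800]=a
a=R(d,140,180,160,120,2.5);c[300:600,:400]=a
a=R(d,220,110,160,120,2.5);c[300:600,400:]=a
cv2.imwrite('pics/c1.png',c)
```

```text
(no output)
```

View pics/c1.png

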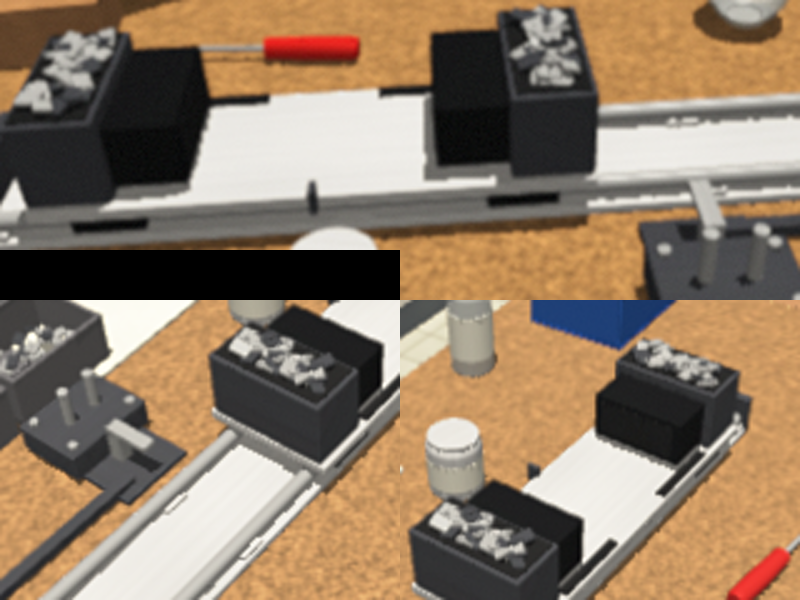

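```bash
cat >> h.py <<'E'
def proj(f,P):
    c=np.load(f'pics/{f}.npz'); E=c['extrinsics']; q=(E[:3,:3]@np.atleast_2d(P).T).T+E[:3,3]
    q=q*[1,-1,-1]; return cv2.projectPoints(q,np.zeros(3),np.zeros(3),c['intrinsics'],c['D'])[0][:,0]
E
cat > fit.py <<'E'
from h import *
from scipy.optimize import least_squares
A=lambda x,y:(80+x/2.5,180+y/2.5); B=lambda x,y:(240+(x-400)/2.5,180+y/2.5)
C=lambda x,y:(140+x/2.5,180+(y-300)/2.5); D=lambda x,y:(220+(x-400)/2.5,110+(y-300)/2.5)
S,W='scene0','side0'
K=[(S,B(432,36),(-.06,.1,.116)),(S,A(208,50),(-.06,-.1,.116)),(S,B(583,12),(-.07,.23,.128)),(S,B(595,85),(.07,.23,.128)),(S,B(512,90),(.07,.16,.128)),
(S,A(130,35),(-.07,-.16,.128)),(S,A(105,125),(.07,-.16,.128)),(S,A(5,112),(.07,-.23,.128)),
(W,C(213,354),(.07,.23,.128)),(W,C(322,404),(-.07,.23,.128)),(W,C(358,362),(-.07,.16,.128)),
(W,D(738,374),(-.07,-.16,.128)),(W,D(700,430),(-.06,-.1,.116)),(W,D(582,518),(-.06,.1,.116))]
def T(p,L):
    x,y,a=p;L=np.array(L);c,s=np.cos(a),np.sin(a); return np.array([x+c*L[0]-s*L[1],y+s*L[0]+c*L[1],L[2]])
res=lambda p:np.concatenate([proj(f,T(p,L))[0]-u for f,u,L in K])
r=least_squares(res,[.6,-.2,0],loss='soft_l1'); p=r.x; print('pointer x,y,yaw',p); print(res(p).reshape(-1,2).round(1).tolist())
def loc(P):
    c,s=np.cos(p[2]),np.sin(p[2]);d=P-np.array([p[0],p[1],0]);return np.array([c*d[0]+s*d[1],-s*d[0]+c*d[1],d[2]])
print('fin',loc(tri((S,A(312,181)),(W,D(533,465)))))
tg=tri((S,B(702,181)),(W,C(142,443)));print('tongue',tg,loc(tg))
for z in(.04,.048,.055):print(loc(atz(S,B(702,181),z)),loc(atz(W,C(142,443),z)))
print('base tang',proj(S,tg),proj(W,tg))
E
python3 fit.py
```

```text
pointer x,y,yaw [ 0.54093024 -0.15433384 -0.0480768 ]
[[-0.2, -3.3], [-1.7, -4.4], [-2.6, -3.5], [1.9, 2.6], [-0.8, 2.4], [1.8, -4.1], [-5.1, -2.9], [-2.0, 4.2], [-2.7, 1.2], [-1.9, 3.7], [0.8, 4.4], [-8.2, 10.1], [-6.6, -0.4], [1.5, 1.2]]
fin [0.08191666 0.00090434 0.06426338]
tongue [0.6525895  0.15115711 0.05479572] [0.09684887 0.31050413 0.05479572]
[0.07947033 0.3163711  0.04      ] [0.1085909 0.3009736 0.04     ]
[0.0890131  0.31337609 0.048     ] [0.10217988 0.30590768 0.048     ]
[0.09736302 0.31075546 0.055     ] [0.09657024 0.310225   0.055     ]
base tang [[360.60629114 252.32321454]] [[196.65701788 237.27376806]]
```

```bash
sed -i 's/(738,374),(-.07,-.16/(738,374),(-.07,-.23/' fit.py; python3 fit.py
```

```text
pointer x,y,yaw [ 0.54442456 -0.15343108 -0.03319973]
[[-0.2, -2.9], [-2.0, -3.3], [-2.6, -3.5], [3.0, 2.5], [0.3, 2.7], [1.2, -2.8], [-4.7, -1.2], [-2.1, 6.2], [-3.2, 1.6], [-1.9, 3.7], [0.5, 4.2], [0.9, -1.0], [-8.1, -0.9], [0.8, 1.0]]
fin [ 0.07845861 -0.00133266  0.06426338]
tongue [0.6525895  0.15115711 0.05479572] [0.09799494 0.30801073 0.05479572]
[0.0807056  0.31413559 0.04      ] [0.10959389 0.29830658 0.04      ]
[0.09020276 0.31099895 0.048     ] [0.10325698 0.30333549 0.048     ]
[0.09851277 0.30825439 0.055     ] [0.09771219 0.30773579 0.055     ]
base tang [[360.60629114 252.32321454]] [[196.65701788 237.27376806]]
```

```bash
cat >> fit.py <<'E'
c=np.zeros((600,800,3),np.uint8)
def draw(f,x,y,w,h,k):
    im=cv2.resize(cv2.imread(f'pics/{f}.png')[y:y+h,x:x+w],None,fx=k,fy=k,interpolation=cv2.INTER_CUBIC)
    def ln(Ls,col):
        q=(np.array([proj(f,T(p,L))[0] for L in Ls])-[x,y])*k+k/2
        cv2.polylines(im,[np.round(q).astype(int)],True,col,1)
    for s in(1,-1):
        for z in(.128,.048): ln([(a*.07,s*b,z) for a,b in((-1,.16),(1,.16),(1,.23),(-1,.23))],(0,255,255))
        ln([(-.06,s*.1,.056),(.06,s*.1,.056),(.06,s*.1,.116),(-.06,s*.1,.116)],(0,0,255))
    ln([(a*.075,b*.23,.048) for a,b in((-1,-1),(1,-1),(1,1),(-1,1))],(0,255,0))
    ln([(.075,0,.048),(.079,0,.064)],(255,0,0)); return im
c[:300,:]=draw(S,70,170,320,120,2.5); c[300:,:400]=draw(W,200,110,160,120,2.5) ;c[300:,400:]=draw(W,140,180,160,120,2.5)
cv2.imwrite('pics/ov.png',c)
E
python3 fit.py>/dev/null
```

```text
(no output)
```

View pics/ov.png

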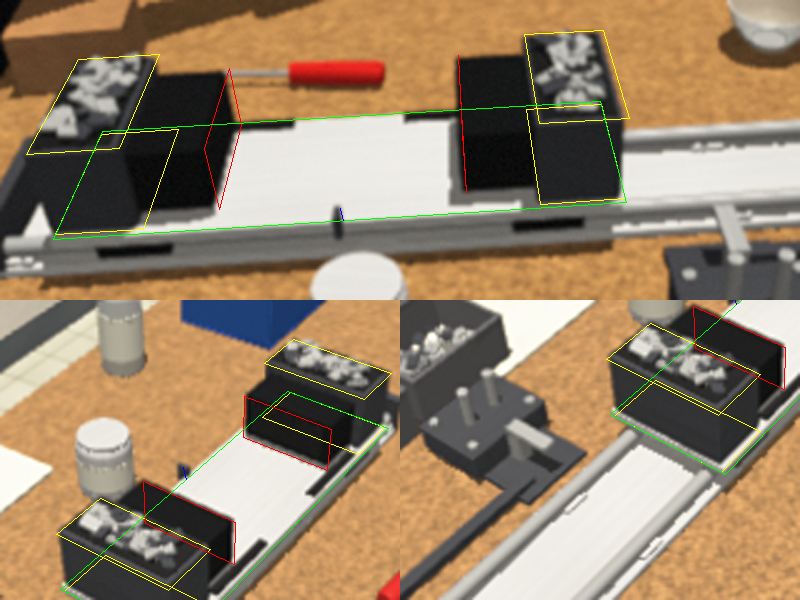

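The overlay fits the carriage to a few px. By triangulation the fin is at local (78, −1, 64) mm, against 79 mm expected. The fin-to-tongue travel is about 0.309 m. Next I bring the open gripper over the bay with its closing line along the rail.

Call:
arm_command(
  series="0 0 0 0 0.0504; 0 0 0 0 0.0504; 0 0 0 0 0.0504; 0 0.066 -0.105 0 0; 0 0.066 -0.105 0 0; 0 0.066 -0.105 0 0; 0 0.066 -0.105 0 0; 0 0.066 -0.105 0 0; 0 0.066 -0.105 0 0; 0 0.066 -0.105 0 0",
)

```text
clock: 1.4
position: [0.4623, -0.2758, 0.2502]
ee_rot: [1.0, -0.017, -0.0, 0.0]
ft_force: [0.3, -0.4, 0.5]
grip_width: 1.004
grasp_force: 0.0
```

Run:
```python
from h import *
from scipy.spatial.transform import Rotation as R
o=manip.get_obs();print(manip.tips_ahead,o['clock'],o['position'],R.from_quat(o['ee_rot']).as_matrix().round(3).tolist())
```

```text
0.019 1.4 [ 0.46229846 -0.27583107  0.25021405] [[0.999, -0.033, -0.0], [-0.033, -0.999, -0.0], [-0.0, 0.0, -1.0]]
```

Call:
arm_command(
  series="0 0.065 -0.105 0 0; 0 0.065 -0.105 0 0; 0 0.065 -0.105 0 0; 0 0 0 0.03 0; 0 0 0 0.09 0; 0 0 0 0.09 0; 0 0 0 0.09 0; 0 0 0 0.09 0; 0 0 0 0.01 0; 0 0 0 0 0",
)

```text
clock: 2.65
position: [0.544, -0.1545, 0.0911]
ee_rot: [1.0, -0.017, 0.0, 0.0]
ft_force: [0.8, -0.2, 0.7]
grip_width: 0.995
grasp_force: 0.0
```

Run:
```python
from h import *
save('scene','s1');save('side','d1');o=manip.get_obs();print(o['clock'],o['position'],o['ft_force'])
a=cv2.imread('pics/s1.png')[170:290,100:420];b=cv2.imread('pics/d1.png')[90:310,150:370]
c=np.zeros((600,800,3),np.uint8);c[:300]=cv2.resize(a,(800,300),interpolation=2);c[300:,:300]=cv2.resize(b,(300,300));cv2.imwrite('pics/v1.png',c)
```

```text
2.75 [ 0.54472937 -0.15438612  0.09193854] [ 0.33084312 -0.74499703 -0.29703957]
```

View pics/v1.png

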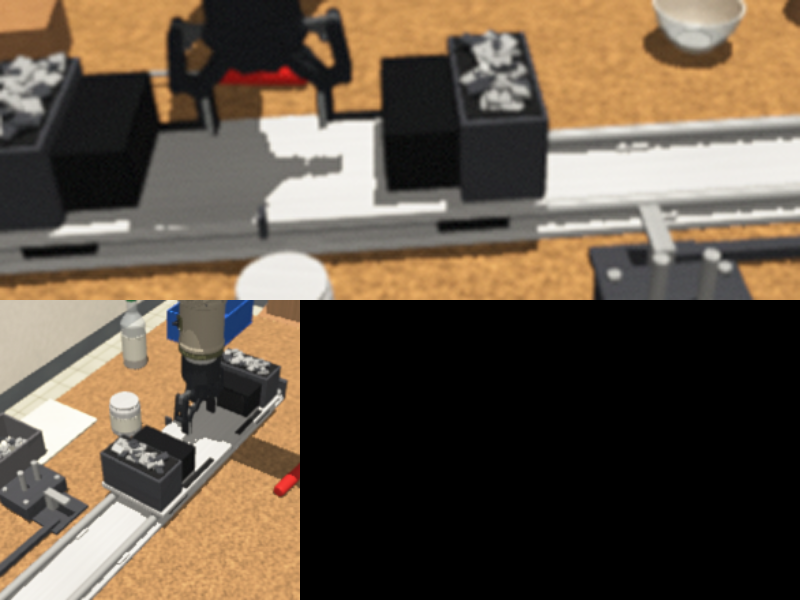

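The open hand stands centred in the bay, fingers clear of both faces, with its upper knuckles (about z 0.13) above the buffer tops. I raise it 8 mm and start the drive at about 51 mm/s. At constant hand speed the carriage leaves at twice that speed, and braking works the same way in reverse.

Call:
arm_command(
  series="0 0 -0.02 -0.02 0; 0 0 -0.02 0 0; 0 0 -0.02 0 0; 0 0 -0.02 0 0; 0 0 -0.016 0 0; 0 0 -0.016 0 0; 0 0 -0.016 0 0; 0 0 -0.016 0 0; 0 0 -0.016 0 0; 0 0 -0.016 0 0",
)

```text
clock: 4.0
position: [0.5462, -0.0832, 0.0983]
ee_rot: [1.0, -0.017, 0.0, 0.0]
ft_force: [0.6, -0.5, -0.7]
grip_width: 1.0
grasp_force: 0.2
```

```bash
cat > track.py <<'E'
import io,contextlib,sys
with contextlib.redirect_stdout(io.StringIO()):
    from fit import *
FE=np.array([204.8,259.]);SL=np.array([289.,259.6])
ref=cv2.imread('pics/s1.png')
def s_of(px,x0):   # ray x plane local x=x0 -> s
    o,d=ray(S,px);o=loc(o);dd=np.array([np.cos(p[2])*d[0]+np.sin(p[2])*d[1],-np.sin(p[2])*d[0]+np.cos(p[2])*d[1],d[2]])
    P=o+dd*(x0-o[0])/dd[0];return P
def match(img,c,hw,hh,x0,s0,rng=.06):
    c=np.round(c).astype(int);t=ref[c[1]-hh:c[1]+hh+1,c[0]-hw:c[0]+hw+1];P=s_of(c,x0)
    a,b=[proj(S,T(p,(P[0],P[1]+s0+e,P[2])))[0] for e in(-rng,rng)]
    x1,x2=int(a[0])-hw-2,int(b[0])+hw+3;y1,y2=int(min(a[1],b[1]))-hh-3,int(max(a[1],b[1]))+hh+4
    m=cv2.matchTemplate(img[y1:y2,x1:x2],t,cv2.TM_CCOEFF_NORMED);_,q,_,(mx,my)=cv2.minMaxLoc(m)
    def sub(v,i):
        if 0<i<len(v)-1: return i+.5*(v[i-1]-v[i+1])/(v[i-1]-2*v[i]+v[i+1])
        return i
    u=np.array([x1+hw+sub(m[my],mx),y1+hh+sub(m[:,mx],my)]);return s_of(u,x0)[1]-P[1],q,u
def obs(name,s0):
    save('scene',name);img=cv2.imread(f'pics/{name}.png');o=manip.get_obs();h=loc(o['position'])
    r=[match(img,FE,5,8,.079,s0),match(img,SL,18,5,.076,s0)]
    print('t',round(o['clock'],3),'hand',h[:2].round(4),'z',o['position'][2].round(3),*[(round(a,4),round(float(q),2),u.round(1).tolist()) for a,q,u in r],'F',o['ft_force'].round(1))
if __name__=='__main__': obs(sys.argv[1],float(sys.argv[2]))
E
python3 track.py s2 0.01
```

```text
t 4.05 hand [-0.0005  0.0713] z 0.098 (np.float64(0.0645), 0.84, [237.3000030517578, 257.79998779296875]) (np.float64(0.0099), 0.98, [293.79998779296875, 259.70001220703125]) F [-0.3  0.6 -0.3]
```

Call:
arm_command(
  series="0 0 -0.016 0 0; 0 0 -0.016 0 0; 0 0 -0.016 0 0; 0 0 -0.016 0 0; 0 0 -0.016 0 0; 0 0 -0.016 0 0; 0 0 -0.016 0 0; 0 0 -0.016 0 0; 0 0 -0.016 0 0; 0 0 -0.016 0 0",
)

```text
clock: 5.3
position: [0.5483, -0.0192, 0.0983]
ee_rot: [1.0, -0.017, 0.0, 0.0]
ft_force: [0.0, 0.2, -0.2]
grip_width: 0.995
grasp_force: 0.0
```

```bash
python3 track.py s3 0.1;python3 track.py s4 0.1;python3 track.py s5 0.1
```

```text
t 5.35 hand [-0.0006  0.1353] z 0.098 (np.float64(0.1334), 0.72, [271.3999938964844, 255.10000610351562]) (np.float64(0.1061), 0.81, [340.0, 256.6000061035156]) F [ 0.4  1.1 -0.4]
t 5.4 hand [-0.0005  0.1348] z 0.098 (np.float64(0.1259), 0.77, [267.70001220703125, 256.20001220703125]) (np.float64(0.1065), 0.77, [340.20001220703125, 256.6000061035156]) F [-1.   0.4  0.1]
t 5.45 hand [-0.0006  0.1342] z 0.098 (np.float64(0.1298), 0.9, [269.70001220703125, 255.39999389648438]) (np.float64(0.1083), 0.73, [341.0, 256.5]) F [ 0.1  0.4 -0.6]
```

Run:
```python
import cv2,numpy as np
c=np.vstack([cv2.resize(cv2.imread(f'pics/{n}.png')[180:280,100:420],(800,250),interpolation=2) for n in('s3','s5')]);cv2.imwrite('pics/v2.png',c)
```

```text
(no output)
```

View pics/v2.png

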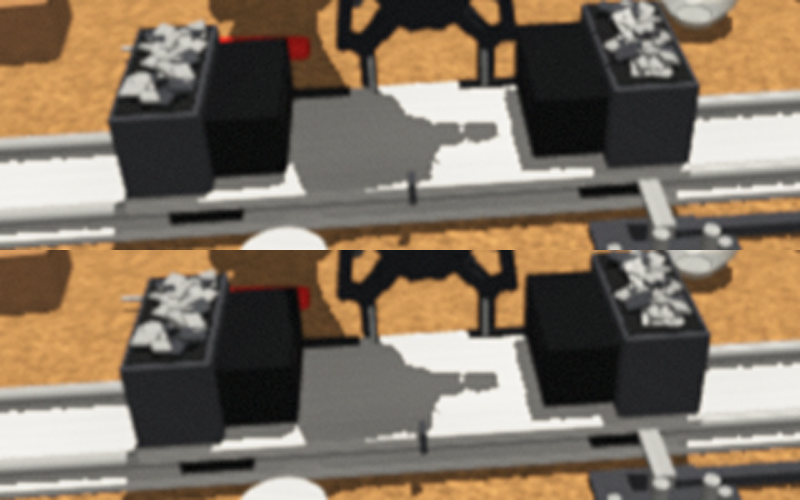

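```bash
cat > t2.py <<'E'
from track import *
L=np.array([124.,270.])
def sl(name,s0,rng=.05):
    img=cv2.imread(f'pics/{name}.png');return match(img,L,19,5,.076,s0,rng)
def fin(px): return s_of(px,.079)[1]-s_of((204.8,257.),.079)[1]
if __name__=='__main__':
    for a in sys.argv[1:]:
        n,s0=a.split(',');s,q,u=sl(n,float(s0));print(n,round(s,4),round(float(q),2),u.round(2))
E
python3 t2.py s2,.01 s3,.12 s4,.12 s5,.12; python3 -c "
from t2 import *
print(fin((264.8,254.8)),fin((269.2,254.4)),fin((361.2,252.4)),s_of((204.8,252.5),.079),tg,loc(tg))"
```

```text
s2 0.0101 0.98 [129.09 269.7 ]
s3 0.118 0.98 [182.84 266.25]
s4 0.1222 0.99 [184.94 266.13]
s5 0.1261 1.0 [186.89 266.01]
0.11989305379465727 0.12879803325117417 0.3182120460035713 [ 0.079      -0.0013262   0.06450507] [0.6525895  0.15115711 0.05479572] [0.09799494 0.30801073 0.05479572]
```

```bash
cat > sim.py <<'E'
import numpy as np
from scipy.optimize import least_squares
# hand(t) as (t, y) breakpoints; s,u state
def sim(t0,t1,s,u,hand,m,g,lag=.04,k=20.,dt=.002,tr=()):
    out=[];t=t0;lo=9
    H=lambda t:np.interp(t-lag,hand[:,0],hand[:,1])
    mi=9
    while t<t1-1e-9:
        h=H(t);c=h-s-g;r=s-h-g
        F=k*max(c,0)-k*max(r,0)-(.015*np.tanh(u/.0003)+.02*u)
        u+=F/m*dt;s+=u*dt;t+=dt;out.append((t,s,u,c,r))
    return np.array(out)
def path(t0,y0,rows,hold=0):
    """rows in mm per row"""
    a=[(t0,y0)]
    for r in rows:a.append((a[-1][0]+.125,a[-1][1]+r/1000))
    return np.array(a)
if __name__=='__main__':
    a=path(2.75,-.0003,[8]*4+[6.4]*6); b=path(4.05,a[-1,1],[6.4]*10); hand=np.vstack([a,b,[(9,b[-1,1])]])
    D=[(4.0,.0101),(5.3,.118),(5.35,.1222),(5.4,.1261)]
    def f(q,lag=.04):
        o=sim(2.75,5.46,0,0,hand,q[0],q[1],lag);return [(np.interp(t,o[:,0],o[:,1])-s)*1e3 for t,s in D]
    for lag in(.02,.05,.1):
        r=least_squares(f,[3,.045],args=(lag,),x_scale=[1,.01],diff_step=.01);o=sim(2.75,5.46,0,0,hand,*r.x,lag)
        print(lag,r.x,np.round(r.fun,2),'end',o[-1,:3].round(4),'maxcomp',o[:,3].max().round(3))
E
python3 sim.py
```

```text
0.02 [5.02005352 0.03322402] [-0.08 -0.67 -0.09  0.79] end [5.46   0.1326 0.0952] maxcomp 0.026
0.05 [5.07345214 0.03156656] [-0.08 -0.67 -0.09  0.79] end [5.46   0.1326 0.0952] maxcomp 0.026
0.1 [5.18611218 0.02873979] [-0.09 -0.68 -0.09  0.8 ] end [5.46   0.1326 0.0954] maxcomp 0.027
```

Call:
arm_command(
  series="0 0 -0.025 0 0; 0 0 -0.025 0 0; 0 0 -0.025 0 0; 0 0 -0.02 0 0; 0 0 -0.0175 0 0; 0 0 -0.015 0 0; 0 0 -0.015 0 0; 0 0 -0.0125 0 0; 0 0 -0.0125 0 0; 0 0 -0.0125 0 0",
)

```text
clock: 6.7
position: [0.5507, 0.0525, 0.0983]
ee_rot: [1.0, -0.017, 0.0, 0.0]
ft_force: [-0.4, -0.3, 0.1]
grip_width: 0.999
grasp_force: 0.0
```

```bash
python3 track.py s6 0.2;python3 t2.py s6,.22
python3 - <<'E'
import cv2,numpy as np
c=np.vstack([cv2.resize(cv2.imread(f'pics/{n}.png')[180:280,120:440],(800,250),interpolation=2) for n in('s5','s6')]);cv2.imwrite('pics/v3.png',c)
E
```

```text
t 6.75 hand [-0.0006  0.2069] z 0.098 (np.float64(0.2412), 0.79, [324.20001220703125, 251.6999969482422]) (np.float64(0.2354), 0.97, [401.0, 252.6999969482422]) F [0.  0.6 1.6]
s6 0.2344 0.96 [240.28 262.6 ]
```

View pics/v3.png

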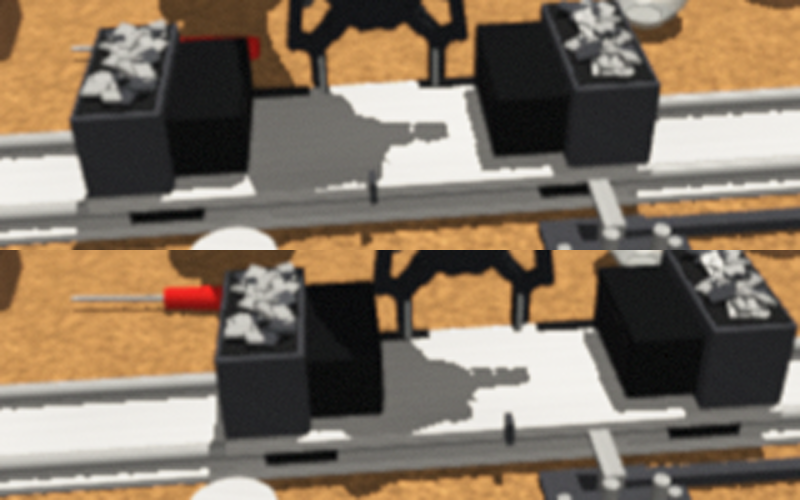

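```bash
cat > sim2.py <<'E'
from sim import *
import io,contextlib
a=path(2.75,-.0003,[8]*4+[6.4]*6); b=path(4.05,a[-1,1],[6.4]*10); c=path(5.45,b[-1,1],[10,10,10,8,7,6,6,5,5,5]); hand=np.vstack([a,b,c,[(9,c[-1,1])]])
D=[(4.0,.0101),(5.3,.118),(5.35,.1222),(5.4,.1261),(6.7,.235)]
def f(q,lag=.04):
    o=sim(2.75,6.751,0,0,hand,q[0],q[1],lag);return [(np.interp(t,o[:,0],o[:,1])-s)*1e3 for t,s in D]
if __name__=='__main__':
    for lag in(.03,.08):
        r=least_squares(f,[3,.045],args=(lag,),x_scale=[1,.01],diff_step=.01);o=sim(2.75,6.75,0,0,hand,*r.x,lag)
        print(lag,r.x,np.round(r.fun,2),'end',o[-1].round(4))
        for m in(3,3.9):
            r=least_squares(lambda g:f([m,g[0]],lag),[.045],x_scale=[.01],diff_step=.01);o=sim(2.75,6.75,0,0,hand,m,r.x[0],lag);print(m,r.x,np.round(r.fun,2),o[-1].round(4))
E
python3 sim2.py; python3 -c "
from t2 import *
print('knuckle',s_of((271.2,199.2),0),'fingertip outer',s_of((280,215.6),0), 'face top edge seen',s_of((272,195),0.0))"
```

```text
0.03 [2.21822846 0.04333637] [-2.47  0.04  0.27  0.79  0.04] end [ 6.75    0.239   0.078  -0.076  -0.0106]
3 [0.04100331] [-2.6  -1.6  -1.2  -0.51  4.92] [ 6.750e+00  2.441e-01  8.410e-02 -7.890e-02 -3.100e-03]
3.9 [0.03800152] [-2.13 -2.75 -2.24 -1.44  8.02] [ 6.750e+00  2.474e-01  8.770e-02 -7.910e-02  3.100e-03]
0.08 [2.21005459 0.04103585] [-2.67  0.04  0.27  0.79  0.08] end [ 6.75   0.239  0.078 -0.075 -0.007]
3 [0.03860892] [-2.73 -1.62 -1.22 -0.54  4.85] [ 6.750e+00  2.441e-01  8.400e-02 -7.770e-02  5.000e-04]
3.9 [0.03554075] [-2.21 -2.7  -2.19 -1.4   7.94] [ 6.750e+00  2.473e-01  8.550e-02 -7.780e-02  6.700e-03]
knuckle [0.         0.13759485 0.13058629] fingertip outer [0.         0.15519136 0.08827327] face top edge seen [-1.11022302e-16  1.39526824e-01  1.40627837e-01]
```

```bash
cat > plan.py <<'E'
from sim import *
def run(rows,m,g,s=.239,u=.078,lag=.03,pr=0):
    h=path(6.75,.207,rows); h=np.vstack([[(6.5,.207)],h[:11],[(h[10,0]+.05,h[10,1])],h[11:]+[.05,0],[(20,h[-1,1])]])
    o=sim(6.75,9.5,s,u,h,m,g,lag); return np.interp([8.0],o[:,0],o[:,1])[0],o[-1,1],np.interp(8.05,o[:,0],o[:,2]),np.interp(8.6,o[:,0],o[:,2]),o[-1,2],o[:,4].max()
for rows in([6,6,6]+[4.8]*12,[7,6,5]+[4.8]*12,[7,7,6]+[5]*12,[7,6,6]+[4.4]*12):
    print(rows[:4])
    for m,g,u in((2.25,.043,.078),(2.25,.041,.078),(2.25,.043,.082),(2.8,.041,.08),(2.25,.045,.076)):print('  ',m,g,u,np.round(run(rows,m,g,u=u),4))
E
python3 plan.py
```

```text
[6, 6, 6, 4.8]
   2.25 0.043 0.078 [0.3044 0.3047 0.0027 0.     0.     0.0116]
   2.25 0.041 0.078 [0.3005 0.3008 0.0018 0.     0.     0.0115]
   2.25 0.043 0.082 [ 0.3037  0.3034 -0.0011 -0.     -0.      0.0129]
   2.8 0.041 0.08 [ 0.3046  0.3045  0.0018 -0.     -0.      0.0139]
   2.25 0.045 0.076 [0.3084 0.3097 0.0078 0.     0.     0.0108]
[7, 6, 5, 4.8]
   2.25 0.043 0.078 [0.3045 0.3047 0.0026 0.     0.     0.0116]
   2.25 0.041 0.078 [0.3006 0.3008 0.0013 0.     0.     0.0117]
   2.25 0.043 0.082 [ 0.3038  0.3033 -0.0014 -0.     -0.      0.013 ]
   2.8 0.041 0.08 [ 3.048e-01  3.044e-01  1.200e-03 -1.000e-04 -0.000e+00  1.410e-02]
   2.25 0.045 0.076 [0.3084 0.3097 0.0078 0.     0.     0.0108]
[7, 7, 6, 5]
   2.25 0.043 0.078 [3.092e-01 3.109e-01 7.900e-03 1.000e-04 0.000e+00 1.100e-02]
   2.25 0.041 0.078 [3.055e-01 3.070e-01 5.700e-03 2.000e-04 0.000e+00 1.100e-02]
   2.25 0.043 0.082 [ 0.3086  0.3088  0.0025 -0.     -0.      0.0124]
   2.8 0.041 0.08 [ 0.3092  0.3101  0.0066 -0.     -0.      0.0134]
   2.25 0.045 0.076 [0.3129 0.3167 0.0144 0.0018 0.     0.0101]
[7, 6, 6, 4.4]
   2.25 0.043 0.078 [ 0.3043  0.3024 -0.0018 -0.0014 -0.      0.0126]
   2.25 0.041 0.078 [ 0.3004  0.2992 -0.0026 -0.0004 -0.      0.0126]
   2.25 0.043 0.082 [ 0.3036  0.2988 -0.0057 -0.0042 -0.      0.0139]
   2.8 0.041 0.08 [ 3.047e-01  2.993e-01 -2.300e-03 -4.900e-03 -2.000e-04  1.510e-02]
   2.25 0.045 0.076 [ 0.3081  0.3073  0.0034 -0.0008 -0.      0.0118]
```

The fit gives m ≈ 2.3 kg and a contact offset of about 43 mm. The carriage is at 0.239 m moving at about 78 mm/s. I now brake with the hand moving at half that speed.

Call:
arm_command(
  series="0 0 -0.0175 0 0; 0 0 -0.0175 0 0; 0 0 -0.015 0 0; 0 0 -0.012 0 0; 0 0 -0.012 0 0; 0 0 -0.012 0 0; 0 0 -0.012 0 0; 0 0 -0.012 0 0; 0 0 -0.012 0 0; 0 0 -0.012 0 0",
)

```text
clock: 8.0
position: [0.5525, 0.1062, 0.0983]
ee_rot: [1.0, -0.017, 0.0, 0.0]
ft_force: [1.0, 0.5, 0.3]
grip_width: 0.997
grasp_force: 0.1
```

```bash
python3 track.py s7 0.3;python3 t2.py s7,.3
```

```text
t 8.05 hand [-0.0006  0.2605] z 0.098 (np.float64(0.3231), 0.69, [364.0, 247.60000610351562]) (np.float64(0.3165), 0.99, [438.70001220703125, 250.10000610351562]) F [-0.6  1.1  0.4]
s7 0.3152 0.98 [279.67 260.04]
```

```bash
python3 track.py s8 0.3;python3 t2.py s8,.3
python3 - <<'E'
from sim import *
a=path(2.75,-.0003,[8]*4+[6.4]*6); b=path(4.05,a[-1,1],[6.4]*10); c=path(5.45,b[-1,1],[10,10,10,8,7,6,6,5,5,5]);d=path(6.75,c[-1,1],[7,7,6]+[4.8]*7); hand=np.vstack([a,b,c,d,[(19,d[-1,1])]])
D=[(6.7,.235),(8.0,.3155)]
for m in(2.3,3,3.9):
  for g in(.040,.043,.046):
    for u in (.076,.08,.084):
      o=sim(6.75,8.15,.235+u*.05,u,hand,m,g,.03);print(m,g,u,np.interp([8.0,8.05,8.1],o[:,0],o[:,1]).round(4),np.interp(8.1,o[:,0],o[:,2]).round(3))
E
```

```text
t 8.1 hand [-0.0006  0.2602] z 0.098 (np.float64(0.3228), 0.7, [363.8999938964844, 247.3000030517578]) (np.float64(0.3172), 0.99, [439.0, 250.10000610351562]) F [ 0.2  0.6 -0.3]
s8 0.3159 0.99 [280.01 260.05]
2.3 0.04 0.076 [0.3017 0.3019 0.3021] 0.003
2.3 0.04 0.08 [0.3008 0.3008 0.3008] -0.0
2.3 0.04 0.084 [0.2999 0.2998 0.2997] -0.002
2.3 0.043 0.076 [0.3073 0.3077 0.308 ] 0.005
2.3 0.043 0.08 [0.3066 0.3067 0.3068] -0.0
2.3 0.043 0.084 [0.3058 0.3057 0.3055] -0.003
2.3 0.046 0.076 [0.3124 0.3131 0.3136] 0.009
2.3 0.046 0.08 [0.312  0.3124 0.3126] 0.002
2.3 0.046 0.084 [0.3114 0.3115 0.3114] -0.003
3 0.04 0.076 [0.3064 0.3069 0.3072] 0.005
3 0.04 0.08 [0.3063 0.3065 0.3066] 0.001
3 0.04 0.084 [0.306  0.306  0.3059] -0.003
3 0.043 0.076 [0.3115 0.3122 0.3128] 0.01
3 0.043 0.08 [0.3116 0.312  0.3123] 0.004
3 0.043 0.084 [0.3115 0.3117 0.3117] -0.001
3 0.046 0.076 [0.3159 0.317  0.3178] 0.015
3 0.046 0.08 [0.3164 0.3171 0.3176] 0.009
3 0.046 0.084 [0.3166 0.3171 0.3173] 0.002
3.9 0.04 0.076 [0.311  0.3118 0.3125] 0.012
3.9 0.04 0.08 [0.3116 0.3122 0.3126] 0.007
3.9 0.04 0.084 [0.3121 0.3125 0.3127] 0.002
3.9 0.043 0.076 [0.3153 0.3165 0.3174] 0.017
3.9 0.043 0.08 [0.3163 0.3171 0.3178] 0.011
3.9 0.043 0.084 [0.317  0.3176 0.3181] 0.006
3.9 0.046 0.076 [0.3191 0.3205 0.3218] 0.023
3.9 0.046 0.08 [0.3204 0.3215 0.3225] 0.017
3.9 0.046 0.084 [0.3214 0.3223 0.323 ] 0.011
```

Call:
arm_command(
  series="0 0 -0.007 0 0; 0 0 -0.007 0 0; 0 0 -0.007 0 0; 0 0 -0.007 0 0; 0 0 -0.007 0 0; 0 0 -0.007 0 0; 0 0 -0.007 0 0; 0 0 -0.007 0 0; 0 0 -0.01 0 0; 0 0 -0.01 0 0",
)

```text
clock: 9.35
position: [0.5535, 0.1366, 0.0983]
ee_rot: [1.0, -0.017, 0.0, 0.0]
ft_force: [0.4, -0.5, 0.3]
grip_width: 0.999
grasp_force: 0.0
```

```bash
python3 track.py s9 0.3;python3 track.py s10 0.3;python3 track.py s11 0.3;python3 t2.py s9,.3 s10,.3 s11,.3;python3 - <<'E'
import cv2,numpy as np
c=cv2.resize(cv2.imread('pics/s11.png')[190:290,240:400],(800,500),interpolation=2);cv2.imwrite('pics/v4.png',c)
E
```

```text
t 9.4 hand [-0.0006  0.2908] z 0.098 (np.float64(0.311), 0.67, [358.3999938964844, 245.8000030517578]) (np.float64(0.3072), 0.95, [434.3999938964844, 250.5]) F [0.1 0.6 0.2]
t 9.45 hand [-0.0007  0.2905] z 0.098 (np.float64(0.3106), 0.68, [358.20001220703125, 245.89999389648438]) (np.float64(0.3067), 0.95, [434.20001220703125, 250.5]) F [-0.2  0.3  1.2]
t 9.5 hand [-0.0006  0.2902] z 0.098 (np.float64(0.3102), 0.68, [358.0, 246.0]) (np.float64(0.3065), 0.95, [434.1000061035156, 250.5]) F [ 0.6  0.8 -0.2]
s9 0.3061 0.97 [275.29 260.36]
s10 0.3056 0.96 [275.05 260.36]
s11 0.3055 0.96 [274.98 260.36]
```

View pics/v4.png

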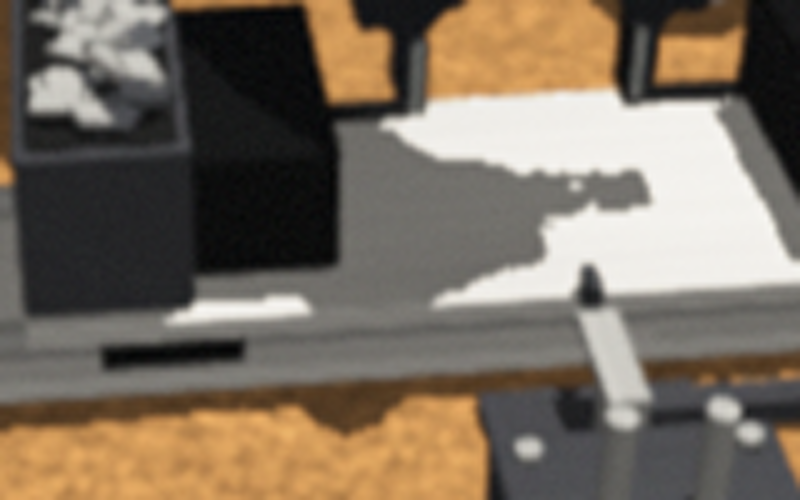

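The fin now stands just at the tongue, about 2 mm short, drifting back at about 6 mm/s, and the hand is free of both buffers. I let drag stop it while I centre the hand.

Call:
arm_command(
  series="0 0 -0.005 0 0; 0 0 -0.005 0 0; 0 0 -0.005 0 0; 0 0 -0.005 0 0; 0 0 -0.005 0 0; 0 0 0 0 0; 0 0 0 0 0; 0 0 0 0 0; 0 0 0 0 0; 0 0 0 0 0",
)

```text
clock: 10.75
position: [0.5538, 0.1463, 0.0983]
ee_rot: [1.0, -0.017, 0.0, 0.0]
ft_force: [-0.5, 0.4, 0.2]
grip_width: 0.995
grasp_force: 0.0
```

```bash
python3 track.py s12 0.3;python3 t2.py s12,.3
```

```text
t 10.8 hand [-0.0006  0.2998] z 0.098 (np.float64(0.3039), 0.74, [354.8999938964844, 246.60000610351562]) (np.float64(0.299), 0.98, [430.6000061035156, 250.6999969482422]) F [ 0.   0.6 -0. ]
s12 0.298 0.95 [271.36 260.63]
```

Call:
arm_command(
  series="0 0 -0.015 0 0; 0 0 -0.015 0 0; 0 0 -0.015 0 0; 0 0 -0.015 0 0; 0 0 -0.015 0 0; 0 0 -0.005 0 0; 0 0 -0.003 0 0; 0 0 -0.002 0 0; 0 0 -0.001 0 0; 0 0 -0.001 0 0",
)

```text
clock: 12.05
position: [0.555, 0.1809, 0.0983]
ee_rot: [1.0, -0.017, 0.0, 0.0]
ft_force: [0.9, -0.4, -0.9]
grip_width: 1.002
grasp_force: 0.0
```

```bash
python3 track.py s13 0.3;python3 t2.py s13,.3
```

```text
t 12.1 hand [-0.0005  0.3346] z 0.098 (np.float64(0.3048), 0.66, [355.0, 249.5]) (np.float64(0.2987), 0.97, [430.5, 250.6999969482422]) F [-0.7  1.2  0.2]
s13 0.2978 0.96 [271.25 260.62]
```

Call:
arm_command(
  series="0 0 -0.0025 0 0; 0 0 -0.0025 0 0; 0 0 -0.0025 0 0; 0 0 -0.0025 0 0; 0 0 -0.0025 0 0; 0 0 -0.0012 0 0; 0 0 -0.0012 0 0; 0 0 -0.0012 0 0; 0 0 -0.0012 0 0; 0 0 -0.0012 0 0",
)

```text
clock: 13.35
position: [0.5553, 0.1884, 0.0983]
ee_rot: [1.0, -0.017, 0.0, 0.0]
ft_force: [-0.8, 0.3, 0.1]
grip_width: 0.998
grasp_force: 0.0
```

```bash
python3 track.py s14 0.3;python3 t2.py s14,.3
```

```text
t 13.4 hand [-0.0005  0.3421] z 0.098 (np.float64(0.3293), 0.54, [366.8999938964844, 248.60000610351562]) (np.float64(0.2988), 0.97, [430.5, 250.6999969482422]) F [-0.3 -0.3 -0.5]
s14 0.2978 0.96 [271.25 260.63]
```

Call:
arm_command(
  series="0 0 -0.0012 0 0; 0 0 -0.0012 0 0; 0 0 -0.0012 0 0; 0 0 -0.0012 0 0; 0 0 -0.0012 0 0; 0 0 -0.0012 0 0; 0 0 -0.0012 0 0; 0 0 -0.0012 0 0; 0 0 -0.0012 0 0; 0 0 -0.0012 0 0",
)

```text
clock: 14.65
position: [0.5554, 0.1933, 0.0983]
ee_rot: [1.0, -0.017, 0.0, 0.0]
ft_force: [-1.0, 0.6, -0.0]
grip_width: 1.001
grasp_force: 0.0
```

```bash
python3 track.py s15 0.3;python3 t2.py s15,.3
```

```text
t 14.7 hand [-0.0006  0.3469] z 0.098 (np.float64(0.3281), 0.56, [366.20001220703125, 248.6999969482422]) (np.float64(0.302), 0.96, [432.0, 250.60000610351562]) F [-0.5  0.2  0.3]
s15 0.3028 0.95 [273.68 260.44]
```

Call:
arm_command(
  series="0 0 0.0125 0 0; 0 0 0.0125 0 0; 0 0 0.0125 0 0; 0 0 0.0125 0 0; 0 0 0.0125 0 0; 0 0 0.0125 0 0; 0 0 0.0125 0 0; 0 0 0.0125 0 0; 0 0 0 0 0; 0 0 0 0 0",
)

```text
clock: 15.95
position: [0.5541, 0.1534, 0.0983]
ee_rot: [1.0, -0.017, 0.0, -0.0]
ft_force: [0.7, -0.0, -0.5]
grip_width: 1.003
grasp_force: 0.0
```

```bash
python3 track.py s16 0.3;python3 t2.py s16,.3
```

```text
t 16.0 hand [-0.0006  0.3071] z 0.098 (np.float64(0.313), 0.7, [359.3999938964844, 245.60000610351562]) (np.float64(0.3094), 0.96, [435.3999938964844, 250.39999389648438]) F [ 0.8 -0.4 -0.6]
s16 0.3082 0.97 [276.29 260.29]
```

Call:
arm_command(
  series="0 0 0 0 0; 0 0 0 -0.05 0; 0 0 0 -0.1 0; 0 0 0 -0.1 0; 0 0 0 -0.1 0; 0 0 0 -0.05 0; 0 0 0 0 0; 0 0 0 0 0; 0 0 0 0 0; 0 0 0 0 0",
)

```text
clock: 17.25
position: [0.5538, 0.1532, 0.2576]
ee_rot: [1.0, -0.017, -0.001, 0.0]
ft_force: [-0.3, -0.3, -0.1]
grip_width: 0.999
grasp_force: 0.0
```

```bash
python3 track.py s17 0.3;python3 t2.py s17,.3
python3 - <<'E'
import cv2,numpy as np
c=cv2.resize(cv2.imread('pics/s17.png')[190:290,240:400],(800,500),interpolation=2);cv2.imwrite('pics/v5.png',c)
E
```

```text
t 17.3 hand [-0.0008  0.3068] z 0.258 (np.float64(0.2832), 0.71, [344.6000061035156, 250.5]) (np.float64(0.3095), 0.96, [435.3999938964844, 250.39999389648438]) F [0.5 0.3 0.3]
s17 0.3083 0.97 [276.33 260.29]
```

View pics/v5.png

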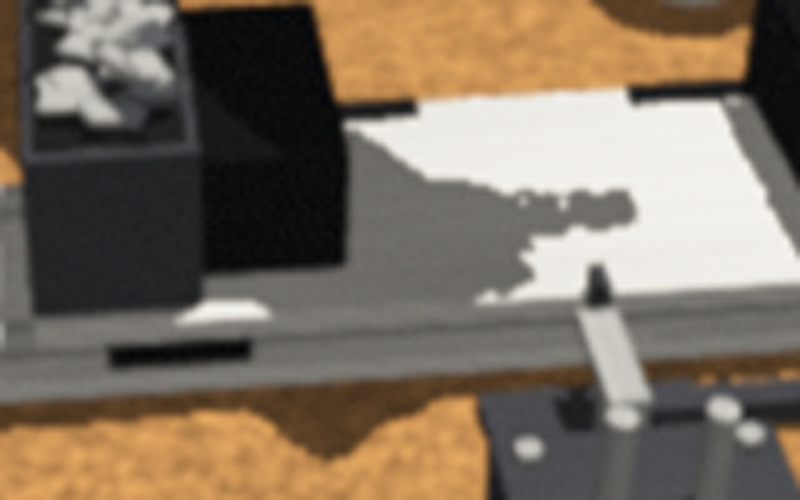

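The fin (px ≈359.6, 247) is in line with the tongue tip (≈359.4, 251). The carriage has not moved between the last two pictures (0.308 m), and the hand is clear above it.

```bash
python3 -c "
from workcell import manip
print(manip.hand_in())"
```

```text
the job is handed in; nothing more can be done
None
```

I handed the job in at about 17.3 s: the carriage stands at rest and released, pointer about 1 mm from the tongue by the last picture, but the hand-in returned no verdict.

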